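# Clamp the tube rack on the shaker

### The job

Get the tube shaker ready to run: with the outside of a finger, push the yellow clamp strap round until it lies fully home over the tubes, and only then push the red cam lever fully down onto it with a fingertip. Grip and lift nothing, leave the tube rack, the vials and everything else on the bench where they stand, and finish with the hand clear.

Things in the scene. Friction and masses are not known exactly. Their poses are not given: they have to be found in the camera images.
- shaker: laboratory tube shaker with a grey deck, 200 (its x) x 270 (its y) mm, fixed to the bench. Origin at the centre of its underside on the bench; x axis points to its rear (away from the robot at yaw 0), y axis along the closed strap from lever side to strap hinge, z up. Deck top at z = 60 mm. Steel strap post at (0, +100) mm; dark steel keeper post at (0, -112) mm, whose top with the lever's cheeks is at z = 195 mm (cheeks and post span y -91 to -119 mm, x +-20 mm)
- strap_pivot (a point): point on the vertical hinge axis of the yellow clamp strap, at shaker (0, +100, 160) mm, the middle of the strap's height
- strap_push (a point): point on the strap's centre line 100 mm from the hinge axis, at z = 160 mm. The strap is a yellow channel open upwards, 40 mm wide, moving level: its floor lies from z = 149 to 154 mm and its two upright side walls (3 mm thick) reach z = 172 mm; the walls run from 15 to 145 mm from the hinge axis, then a flat tongue 5 mm thick goes on to 188 mm. A rubber pad 3 mm thick is under the floor. The hub on the hinge axis has a radius of 19 mm and rises to z = 182 mm
- strap (a joint): angle of the strap in rad: 0 = closed, lying over the tubes along the shaker's -y from its post to the keeper, against its stop; grows as the free end swings out to the shaker's -x side (clockwise from above), 1.6 at most. At value q the strap points from its hinge along shaker (-sin q, -cos q). Starts between 0.8 and 1.4. Stiff hinge (friction 0.12 N m, about 1.2 N at 100 mm): it stays where it is left
- lever_pivot (a point): centre of the cam lever's hinge at shaker (0, -98, 182) mm on the keeper; the hinge axis is along the shaker's x
- lever_pad (a point): centre of the top face of the red pad (26 mm wide, 38 mm long, 11 mm thick) at the end of the cam lever, 53 mm from the lever's hinge; the lever ends 72 mm from its hinge. When the lever is down, this point is at shaker (0, -45, 189.5) mm; when raised it lies higher and nearer the keeper
- lever (a joint): angle of the cam lever above level in rad: 0 = fully down, level, lying over the strap and pointing from the keeper to the strap's post (shaker +y); grows as the red end is raised, 1.1 at most (mechanical stops at both ends). Starts between 0.65 and 0.9. Stiff hinge (friction 0.18 N m, about 3.5 N at the pad): it stays where it is left
- rack: loose clear rack, 56 (x) x 130 (y) mm, with ten 13 mm tubes in two rows of five (blue and green caps), standing in a nest at the middle of the shaker's deck; cap tops at shaker z = 145 mm, 4 mm below the strap's floor. Origin at centre of underside
- tipbox: loose blue pipette-tip box, 122 x 82 x 85 mm tall; origin at centre of underside
- reagent: loose white plastic reagent bottle with blue cap, 60 mm diameter, 130 mm tall; origin at centre of underside
- beaker: loose clear beaker, 70 mm diameter, 85 mm tall; origin at centre of underside
- buffer: loose amber jar with green cap, 52 mm diameter, 90 mm tall; origin at centre of underside
- pipette: loose white and blue hand pipette lying on the bench in front of the shaker, about 240 mm long, 26 mm wide, 24 mm high; origin on its underside, its x axis along its length
- vial_a: loose amber vial with white cap standing on the shaker's deck (deck top 60 mm above the bench), 26 mm diameter, 42 mm tall; origin at centre of underside
- vial_b: loose clear vial with blue cap on the shaker's deck, 26 mm diameter, 42 mm tall; origin at centre of underside
Mind the look-alikes: they are no part of the job. Leave any purple look-alike of the rack alone.

How it is judged:
On the way, in this order (a step that is already met when the one before it is completed fails the run):
1. the strap is swung home over the tubes while the lever is still up (value of joint strap below 0.07 rad and value of joint lever above 0.45 rad), for 0.2 s.
2. the cam lever is pushed fully down (value of joint lever below 0.09 rad and value of joint strap below 0.08 rad), for 0.2 s.
At the end, for the whole second after the job is handed in: The strap is within 0.08 rad of closed and the lever within 0.09 rad of fully down, both at rest; the rack stands upright within 12 mm of where it began, and every bystander within 25 mm (all of step 2 and velocity of joint strap between -0.05 and 0.05 rad/s and velocity of joint lever between -0.05 and 0.05 rad/s and distance of rack from where it was at the start of the episode below 0.012 m and angle between rack's own z axis and vertical below 0.1 rad and linear speed of rack below 0.02 m/s and distance of each of tipbox, reagent, beaker, buffer, pipette, vial_a, vial_b from where it was at the start of the episode below 0.025 m); the robot touches nothing.
It fails at once if the lever is pushed down before the strap is home (value of joint lever below 0.45 rad and value of joint strap above 0.12 rad).
It fails at once if the tube rack is lifted, shoved or tipped (distance of rack from where it was at the start of the episode above 0.012 m or angle between rack's own z axis and vertical above 0.1 rad).
It fails at once if a bystander is moved, lifted or knocked over (distance of any of tipbox, reagent, beaker, buffer, pipette, vial_a, vial_b from where it was at the start of the episode above 0.025 m or angle between any of tipbox, reagent, beaker, buffer, pipette, vial_a, vial_b's own z axis and vertical above 0.3 rad).
It also fails if it takes over 51 s, if anything falls off the work surface, if the arm or the gripper's body presses on something with over 40 N, if the wrist force passes 120 N, or if a joint passes its speed limit or range.

### The arm

A 6-joint arm with a two-finger parallel gripper is mounted at the origin on the work surface. World frame = base frame: x ahead of the robot, y to its left, z up, the work surface at z = 0. Lengths are in m, angles in rad, forces in N, time in s.
With the tool pointing down it reaches from about 0.325 to 0.85 m from the base axis. Payload 4.4 kg.
Tool frame: the origin (TCP) lies at the centre of the arm's flange, where the gripper is bolted on; the fingertips stand 199 mm ahead of it and the grasp point (between the pads) lies 180 mm ahead of it; z points along the fingers, y is the direction in which the jaws open and shut (so a half turn about z gives the same grasp; the last joint's range is limited). The gripper opens to 94 mm and grips with 3 to 60 N. Pads are 16 mm wide; open, the fingers measure 119 mm over their backs; the gripper's body (75 mm by 177 mm) begins 78 mm behind the grasp point.
Start: joints at [0.995, 0.207, 1.542, -0, 1.393, -0.15], TCP at [0.238, 0.524, 0.405] pointing down, gripper open.
Joint ranges: [-2.73, 2.73], [-0.86, 2.22], [0.23, 2.46], [-1.11, 4.25], [0.08, 2.63], [-2.82, 2.82]. Speed limits (rad/s): [2.79, 2.79, 3.14, 3.14, 3.14, 3.14].

### API

Orientations are given as a 3x3 rotation matrix whose columns are the frame's x, y, z axes.
In Python, from plant import bot, imaging, status gives the robot as it stands. The module is installed in compiled form; this text tells all that it offers. Calls block until the motion is done:
- bot.move_to(position, orientation): joint-space move of the TCP to a pose.
- bot.move_straight(position, rotation=None, rate=0.15, threshold=None): straight line of the TCP; rotation=None keeps the orientation; rate is the mean speed in m/s. With threshold (N) it stops when the force on the tool has changed by that much, and returns True; else False.
- bot.move_joints(angles): joint-space move.
- bot.command_gripper(opening, f_grip=None): finger opening in m; f_grip is the grip in N (None keeps the last); returns when the fingers have stopped.
- bot.dwell(seconds).
- bot.inverse_kinematics(position, orientation): joint angles nearest the present ones, or None.
- imaging.capture(name): name is "scene" or "top" or "wrist"; returns a dict with "img" (480x640x3 uint8, red, green, blue), "z_map" (480x640 float32, m along the optical axis (not along the pixel's ray), 0 where there is no reading), "fx", "fy", "cx", "cy" (pixels), "k1" (the pictures are not rectified: a ray, as slopes to the right and down, at radius r is drawn at 1 + k1 r^2 times it, then the intrinsics apply), "extrinsics" (4x4, takes a point from world to camera coordinates); the wrist camera has in their place "mount" (4x4, takes a point from camera to tool coordinates, whose origin is the TCP and whose axes are the flange's). Camera axes: x right, y up, looking along -z (the intrinsics and any distortion apply to the point x, -y, -z); pixel columns grow to the right and rows downward; lengths in m; the calibration is good to about 2 mm. A picture is of the moment at which its call begins: read the wrist's pose just before it.
A pose or a line that the arm cannot do raises bot.Unreachable and nothing moves.
- bot.finish_job(): hands the job in, once; it reports no verdict.
Readings, each from a call of its own:
- status.read_time(): time.
- status.read_joint_pos(): joint angles.
- status.read_qd(): joint speeds.
- status.read_joint_torque(): joint torques, N m.
- status.read_tcp_pos(): TCP position.
- status.read_ee_rot(): TCP orientation.
- status.read_ft_force(): force on the tool from outside, world axes, zero at the start.
- status.read_wrist_torque(): the same for the moment, N m.
- status.read_finger_gap(): finger opening in m.
Only numpy, scipy, OpenCV 4.12 (cv2) and the standard library are available. Lean on these libraries where they do the work, as an engineer would, in place of code of your own. Each camera call takes 0.05 s, during which the arm holds its last target. There are 200 camera calls.

## Working session

There is one attempt and no reset: what is moved stays moved. The work goes in short steps, each a Python script; the robot and the scene stay as the last script left them, time stands still between calls to the robot, and variables do not carry over. Pictures are saved under pics/ and viewed, about 8 in all and at most 12, crops included, and the job is handed in when it is done.

```bash
mkdir -p pics; cat > h.py <<'E'
import numpy as np, cv2
from plant import bot, imaging, status
def cap(n):
    c=imaging.capture(n)
    return c
def world(c):
    """per-pixel world points from depth map"""
    h,w=c["z_map"].shape
    u,v=np.meshgrid(np.arange(w),np.arange(h))
    K=np.array([[c["fx"],0,c["cx"]],[0,c["fy"],c["cy"]],[0,0,1.]])
    p=np.stack([u,v],-1).reshape(-1,1,2).astype(float)
    s=cv2.undistortPoints(p,K,np.array([c["k1"],0,0,0.])).reshape(h,w,2)
    z=c["z_map"]
    P=np.stack([s[...,0]*z,-s[...,1]*z,-z],-1)
    E=np.linalg.inv(c["extrinsics"])
    return P@E[:3,:3].T+E[:3,3]
E
python3 - <<'E'
from h import *
import pickle
d={}
for n in("scene","top"):
    c=cap(n);d[n]=c
    cv2.imwrite(f"pics/{n}0.png",c["img"][...,::-1])
    print(n,np.linalg.inv(c["extrinsics"]).round(3),c["fx"],c["k1"],(c["z_map"]>0).mean())
pickle.dump(d,open("d.pkl","wb"))
print(status.read_time(),status.read_ee_rot())
E
```

```text
scene [[-4.470e-01 -5.240e-01  7.250e-01  1.397e+00]
 [ 8.940e-01 -2.610e-01  3.640e-01  4.370e-01]
 [-1.000e-03  8.110e-01  5.850e-01  8.160e-01]
 [ 0.000e+00  0.000e+00  0.000e+00  1.000e+00]] 492.9230484063566 -0.07379450437373854 0.996025390625
top [[-9.000e-03  9.980e-01 -5.600e-02  4.810e-01]
 [-1.000e+00 -8.000e-03  1.200e-02  1.000e-03]
 [ 1.100e-02  5.600e-02  9.980e-01  1.472e+00]
 [ 0.000e+00  0.000e+00  0.000e+00  1.000e+00]] 600.9111509260363 -0.011407734323319296 0.9960188802083333
0.1 [[-9.10694569e-01  4.13078840e-01 -1.12899856e-03]
 [ 4.13080267e-01  9.10692960e-01 -1.73970523e-03]
 [ 3.09535618e-04 -2.05070713e-03 -9.99997849e-01]]
```

View pics/scene0.png

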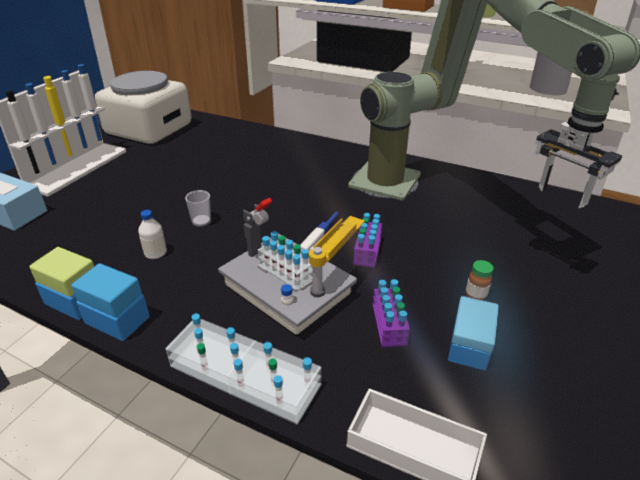

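View pics/top0.png

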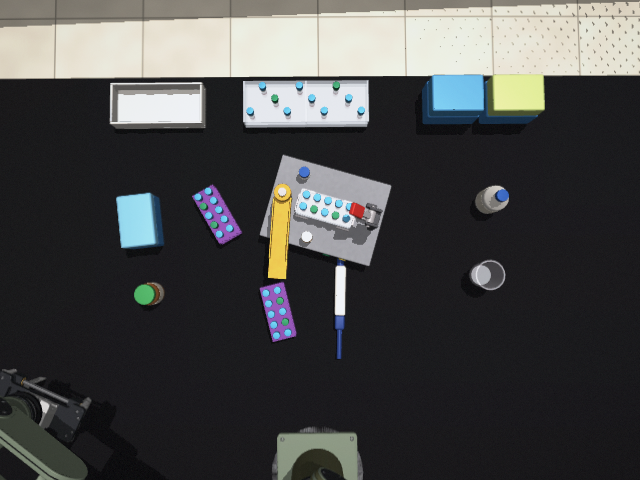

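The scene shows the grey shaker at about (288,280), with the yellow strap at (335,240) and the red lever at (263,204). In the top view the deck is at (326,210), the strap hub at (283,192) with its free end at (277,277), and the red lever at (358,211). The vials are at (306,237) and (304,172), and the pipette is at (340,300).

Possible mix-ups:
- **Strap:** the yellow-green box lid at top (515,92), and the yellow pipette on the scene stand at (55,100).
- **Rack:** the purple racks at top (216,213) and (278,311), and the white tray rack at (305,103).
- **Lever:** nothing else is red.

I choose the strap and lever mounted on the grey deck.

```bash
cat > meas.py <<'E'
from h import *
def pose(c):
    W=world(c);hsv=cv2.cvtColor(c["img"],cv2.COLOR_RGB2HSV);H,S,V=cv2.split(hsv)
    roi=np.zeros(H.shape,bool);roi[140:300,240:400]=1
    return W,H,S,V,roi
E
python3 - <<'E'
from meas import *
import pickle
c=pickle.load(open("d.pkl","rb"))["top"]
W,H,S,V,roi=pose(c)
z=W[...,2]
deck=roi&(S<50)&(abs(z-.06)<.008)
m=cv2.morphologyEx(deck.astype(np.uint8),cv2.MORPH_OPEN,np.ones((3,3)))
n,l,st,ce=cv2.connectedComponentsWithStats(m);k=1+st[1:,4].argmax()
P=W[l==k];print("deck z",np.median(P[:,2]),len(P))
r=cv2.minAreaRect((P[:,:2]*1000).astype(np.float32));print("deck rect",r,cv2.boxPoints(r))
ye=roi&(H>15)&(H<33)&(S>120)&(V>80)
P=W[ye];print("yellow z pct",np.percentile(P[:,2],[2,25,50,75,98]))
q=P[(abs(P[:,2]-.160)<.02)];rs=cv2.minAreaRect((q[:,:2]*1000).astype(np.float32));print("strap rect",rs,cv2.boxPoints(rs))
hub=P[P[:,2]>.176];print("hub",hub.mean(0),len(hub))
re=roi&((H<8)|(H>172))&(S>120)&(V>70)
P=W[re];print("red",len(P),P.mean(0),P.min(0),P.max(0))
hi=roi&(z>.17)&(S<60);P=W[hi];print("keeper/hi",P.mean(0),P.min(0),P.max(0),len(P))
img=c["img"][130:350,200:480,::-1];cv2.imwrite("pics/crop1.png",cv2.resize(img,None,fx=2.8,fy=2.7,interpolation=cv2.INTER_CUBIC))
E
```

```text
deck z 0.06008384662644306 5756
deck rect ((627.415283203125, -27.164382934570312), (270.5574951171875, 200.5812225341797), 73.51636505126953) [[ 492.86234  -128.42668 ]
 [ 685.1998   -185.33989 ]
 [ 761.96826    74.097916]
 [ 569.63074   131.01112 ]]
yellow z pct [0.14811148 0.15243511 0.15484213 0.15870459 0.17683645]
strap rect ((570.820068359375, 75.54916381835938), (40.63471221923828, 205.7904510498047), 85.5376205444336) [[466.65598   63.29911 ]
 [671.8226    47.28768 ]
 [674.98413   87.79922 ]
 [469.81757  103.810646]]
hub [0.62297692 0.05693385 0.39788687] 47
red 168 [ 0.60846149 -0.08906435  0.23016743] [ 0.59347977 -0.106084    0.20892093] [ 0.62307431 -0.07234602  0.24383648]
keeper/hi [ 0.58112862 -0.07654802  0.44489949] [ 0.48063271 -0.14589752  0.17066492] [0.66353055 0.07721881 1.47171999] 466
```

View pics/crop1.png

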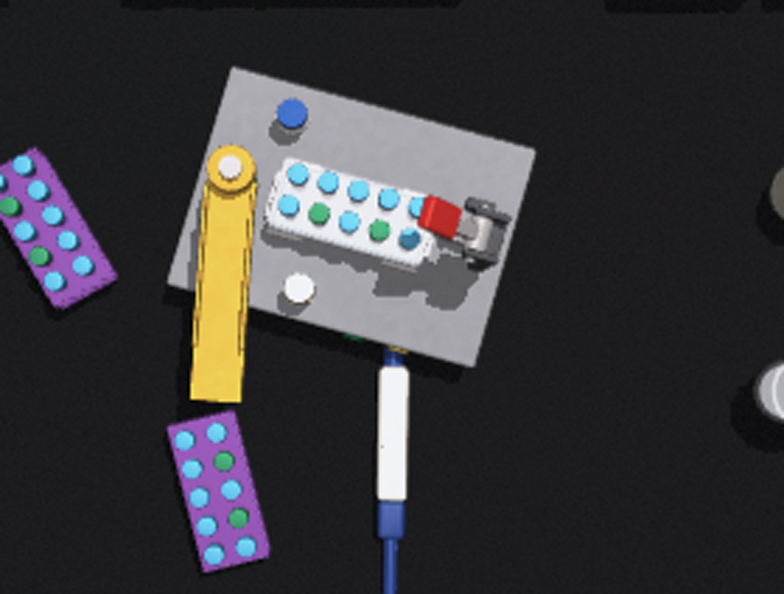

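Measurements agree with the description: the deck is 270.6×200.6 mm at z = 0.060. Working back from the strap end, the hinge is at (0.6556, 0.0689), against (0.6558, 0.0688) from the deck. The strap is at q ≈ 1.36 and the lever at about 0.8. The crop confirms the yellow strap and red lever on the grey deck. Next I check IK for the whole push.

```bash
cat >> h.py <<'E'
O=np.array([.6274,-.0272]);X=np.array([.9588,-.284]);Y=np.array([.284,.9588]);HG=O+.1*Y
TIP=.199
def rot(n,s):
    y=s*np.array([*n,0]);y/=np.linalg.norm(y);z=np.array([0,0,-1.]);return np.column_stack([np.cross(y,z),y,z])
def push(q,s,gap=0.,r=.085,zt=.154):
    n=np.cos(q)*X-np.sin(q)*Y;d=-np.sin(q)*X-np.cos(q)*Y
    p=HG+r*d-(.0325+gap)*n
    return np.array([*p,zt+TIP]),rot(n,s)
def lev(A,s,lift=0.,so=.056,h=.0075):
    y=-.098+so*np.cos(A)-h*np.sin(A)-.008;z=.182+so*np.sin(A)+h*np.cos(A)+lift
    return np.array([*(O+y*Y),z+TIP]),rot(X,s)
E
python3 - <<'E'
from h import *
for s in(1,-1):
    for a in [push(1.36,s,.025,zt=.21),push(1.36,s,.02),push(.7,s),push(-.03,s),lev(.9,s,.03),lev(-.08,s)]:
        j=bot.inverse_kinematics(*a);print(s,a[0].round(3),None if j is None else np.round(j,2))
print(status.read_joint_pos(),status.read_time())
E
```

```text
1 [0.575 0.133 0.409] [ 0.08  0.24  1.5  -0.    1.41  1.73]
1 [0.575 0.128 0.353] [ 0.07  0.28  1.56 -0.    1.3   1.72]
1 [0.567 0.049 0.353] [-0.07  0.24  1.61 -0.    1.29  0.92]
1 [ 0.603 -0.005  0.353] [-0.15  0.31  1.52 -0.    1.31  0.11]
1 [ 0.606 -0.101  0.46 ] [-0.31  0.25  1.37 -0.    1.52 -0.02]
1 [ 0.613 -0.075  0.384] [-0.26  0.31  1.45 -0.    1.38  0.03]
-1 [0.575 0.133 0.409] [ 0.08  0.24  1.5  -0.    1.41 -1.41]
-1 [0.575 0.128 0.353] [ 0.07  0.28  1.56 -0.    1.3  -1.42]
-1 [0.567 0.049 0.353] [-0.07  0.24  1.61 -0.    1.29 -2.22]
-1 [ 0.603 -0.005  0.353] None
-1 [ 0.606 -0.101  0.46 ] None
-1 [ 0.613 -0.075  0.384] None
[ 9.94483786e-01  2.07350988e-01  1.54282963e+00 -1.40955841e-06
  1.39348598e+00 -1.50478782e-01] 0.1
```

```bash
python3 - <<'E'
from h import *
bot.command_gripper(0.0)
bot.move_to(*push(1.36,1,.025,zt=.22))
p,R=push(1.36,1,.02);hit=bot.move_straight(p,R,rate=.12,threshold=8)
print("down",hit,status.read_time(),status.read_ft_force().round(2),status.read_finger_gap())
if not hit:
    for q in list(np.arange(1.36,.1,-.14))+[.08]:
        p,R=push(q,1);hit=bot.move_straight(p,R,rate=.07,threshold=12)
        print(round(q,2),hit,np.round(status.read_ft_force(),1))
        if hit:break
    print(status.read_time())
E
```

```text
down False 4.0917 [ 0.26  0.65 -0.01] 0.00033232815244411344
1.36 False [ 0.1  0.  -0.2]
1.22 False [ 0.2 -0.2  0.6]
1.08 False [-0.5  0.7 -0.3]
0.94 False [ 0.1  0.5 -0.3]
0.8 False [-0.1  0.1 -1. ]
0.66 False [0.9 0.9 1.4]
0.52 False [-0.1  0.3 -0.5]
0.38 False [-0.5 -0.   0.5]
0.24 False [-0.4  0.1 -0. ]
0.08 False [-0.1 -0.2 -0.2]
7.55
```

```bash
python3 - <<'E'
from h import *
a=[cap(n)["img"] for n in("scene","top")]
o=np.hstack([cv2.resize(a[0][170:330,200:380],(400,356)),cv2.resize(a[1][130:300,220:411],(400,356))])
cv2.imwrite("pics/p4.png",o[...,::-1])
E
```

```text
(no output)
```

View pics/p4.png

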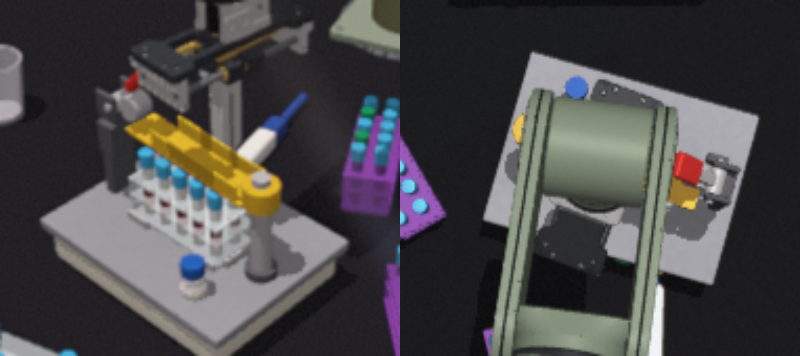

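The strap has followed the finger and lies over the tubes, nearly closed (left panel, strap from (130,125) to (265,190)). The lever is still up (left panel, (131,80); right panel, (688,168)). I finish against the stop, back off, and measure.

```bash
python3 - <<'E'
from h import *
for q in(.03,0,-.03,-.05):
    p,R=push(q,1);hit=bot.move_straight(p,R,rate=.03,threshold=7)
    print(q,hit,np.round(status.read_ft_force(),1),np.round(status.read_tcp_pos()-p,4))
    if hit:break
bot.dwell(.3);print(np.round(status.read_ft_force(),1))
p,R=push(0,1,.03);bot.move_straight(p,R,rate=.08)
p,R=push(0,1,.04,zt=.27);bot.move_straight(p,R,rate=.15)
p,R=push(.0,1,.25,zt=.30);bot.move_straight(p,R,rate=.25)
print(status.read_time())
from meas import pose
c=cap("top");W,H,S,V,roi=pose(c)
roi&=(c["z_map"]>0)&(W[...,2]<.3)
ye=roi&(H>15)&(H<33)&(S>120)&(V>80)
P=W[ye];q=P[(abs(P[:,2]-.160)<.016)]
L=np.c_[(q[:,:2]-O)@X,(q[:,:2]-O)@Y]*1000
print("strap in shaker mm",cv2.minAreaRect(L.astype(np.float32)),len(L))
for a,b in((-80,-50),(-50,-20),(-20,20),(20,60)):
    k=L[(L[:,1]>a)&(L[:,1]<b)];print(a,b,len(k),k[:,0].min() if len(k) else 0,k[:,0].max() if len(k) else 0)
P=W[roi&((H<8)|(H>172))&(S>120)&(V>70)];g=np.c_[(P[:,:2]-O)@X,(P[:,:2]-O)@Y,P[:,2]]*1000
print("red",len(g),g.mean(0),g.min(0),g.max(0))
o=cv2.resize(c["img"][130:350,200:480],None,fx=2.8,fy=2.7)
cv2.imwrite("pics/p5.png",o[...,::-1])
E
```

```text
0.03 False [-0.9  0.   0.5] [-0.0002  0.0002 -0.    ]
0 False [-1.5  1.1 -0.1] [-0.0002  0.0002 -0.0001]
-0.03 False [-7.5  2.8  4.6] [-0.0015  0.001  -0.0002]
-0.05 False [-11.4   5.    7.7] [-0.0024  0.0015 -0.0002]
[-10.9   3.8   7.5]
11.5
strap in shaker mm ((-0.33565521240234375, 15.20703125), (40.5136604309082, 206.2617950439453), 0.22785590589046478) 1357
-80 -50 82 -19.92575868364198 15.274355912907623
-50 -20 249 -20.35808331976305 19.90631197575809
-20 20 331 -20.423479513629637 19.957102690829238
20 60 333 -20.475506852364948 19.4590559809462
red 168 [ -0.4451608  -64.81462746 229.90578977] [-13.0152414  -79.70183364 211.20290509] [ 12.93995982 -50.32818166 244.09582874]
```

View pics/p5.png

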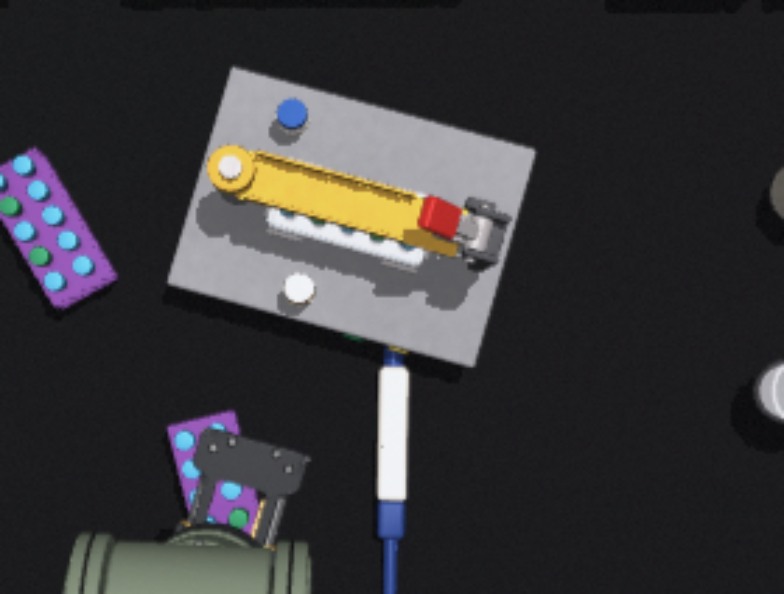

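The strap is home: it measures 0.23° (0.004 rad) from closed, it is centred, and it met the stop with 11 N. In the picture the red pad at (440,216) is still up at about 0.83 rad, and the vials at (291,113) and (299,288) are where they were. Now the lever.

```bash
python3 - <<'E'
from h import *
p,R=lev(.88,1,.06);bot.move_straight(p,R,rate=.25)
p,R=lev(.88,1,.004);bot.move_straight(p,R,rate=.1,threshold=10)
print(status.read_time(),status.read_ft_force().round(1))
for A in list(np.arange(.8,.05,-.1))+[.03,0,-.03,-.06]:
    p,R=lev(A,1);hit=bot.move_straight(p,R,rate=.05,threshold=30)
    f=np.round(status.read_ft_force(),1);print(round(A,2),hit,f,np.round(status.read_tcp_pos()-p,4))
    if hit or (A<.05 and f[2]>15):break
bot.dwell(.3);print(status.read_ft_force().round(1))
t=status.read_tcp_pos();bot.move_straight(t+[0,0,.09],rate=.15)
p,R=push(0,1,.25,zt=.30);bot.move_straight(p,R,rate=.25)
print(status.read_time())
from meas import pose
c=cap("top");W,H,S,V,roi=pose(c);roi&=(c["z_map"]>0)&(W[...,2]<.3)
def sh(m):P=W[m];return np.c_[(P[:,:2]-O)@X,(P[:,:2]-O)@Y,P[:,2]]*1000
g=sh(roi&((H<8)|(H>172))&(S>120)&(V>70));print("red",len(g),g.mean(0),g.min(0),g.max(0))
u=g[abs(g[:,0])<11];print("slope rad",np.polyfit(u[:,1],u[:,2],1))
y=sh(roi&(H>15)&(H<33)&(S>120)&(V>80));y=y[abs(y[:,2]-160)<16]
print("strap",cv2.minAreaRect(y[:,:2].astype(np.float32)))
s=cap("scene")["img"]
o=np.hstack([cv2.resize(s[170:330,200:380],(400,356)),cv2.resize(c["img"][130:350,220:467],(400,356))])
cv2.imwrite("pics/p6.png",o[...,::-1])
E
```

```text
13.6 [-0.1  0.4  0.6]
0.8 False [ 0.8 -1.6  0.9] [ 0.0003 -0.0001  0.0008]
0.7 False [ 0.1 -0.8  1.8] [0.0003 0.0002 0.0004]
0.6 False [1.1 0.1 1.6] [ 0.0001  0.0003 -0.0003]
0.5 False [ 1.2 -0.1  1.4] [-0.0001  0.0004 -0.0007]
0.4 False [0.5 0.2 2. ] [-0.0001  0.0003 -0.0007]
0.3 False [-0.2 -0.1  0.7] [-0.      0.0002 -0.0007]
0.2 False [ 0.5 -0.3  0.7] [-0.      0.0001 -0.0006]
0.1 False [0.4 0.  0.3] [-0.0001  0.0001 -0.0006]
0.03 False [-0.1 -0.5  0.6] [-0.0001  0.0001 -0.0005]
0 False [-1.6  0.1  4. ] [-0.0001  0.0001  0.0004]
-0.03 False [-4.1  0.9 10.1] [-0.0002 -0.      0.0019]
-0.06 False [-6.9  1.5 15.7] [-0.0003 -0.0001  0.0034]
[-6.3  0.4 14.6]
19.15
red 202 [ -0.19945911 -44.47072003 189.07169331] [-12.9951202  -63.92595917 152.33005942] [ 17.24183909 -26.00438256 196.54634404]
slope rad [-2.75062226e-02  1.88297355e+02]
strap ((-0.19828224182128906, 15.618881225585938), (40.56059646606445, 205.96058654785156), 0.05876646935939789)
```

View pics/p6.png

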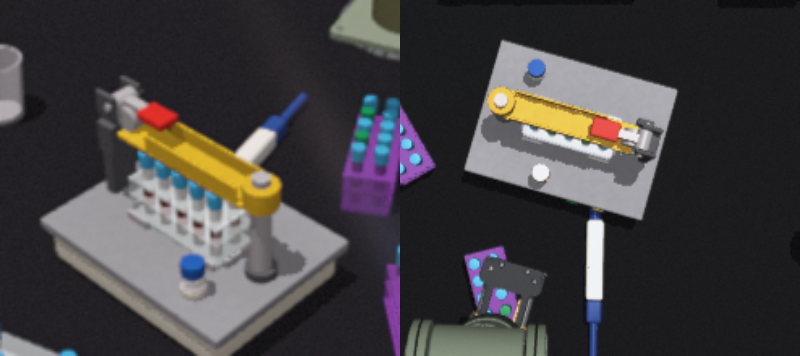

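The lever is level over the closed strap: pad centre measured at (0,-44.5,189) mm against (0,-45,189.5). The rack, vials and pipette look unmoved, and the hand is clear in front at about 0.30 m tip height.

```bash
python3 -c "
from h import *
bot.dwell(.3);print(status.read_ft_force().round(2),status.read_time());bot.finish_job()"
```

```text
[ 0.02 -0.91  0.53] 19.55
the job is handed in; nothing more can be done
```

The shaker is ready to run: the strap is fully home over the tubes and the lever is fully down on it. I handed the job in at 19.55 s, well under the 51 s limit; no verdict is reported.

- **Strap:** I pushed it round with the back of the closed fingers until it met its stop at about 12 N. It measured 0.004 rad from closed before I touched the lever, which was still up at about 0.83 rad, and 0.001 rad at the end.
- **Lever:** I pushed it down with the closed fingertips, following its arc, until it met its stop at about 16 N. The pad centre measured (0, -44.5, 189) mm against the stated (0, -45, 189.5) mm. The pad's slope fitted to about -0.03 rad, which is within depth noise of level.
- **Everything else:** In the last pictures the rack, vials and pipette stand where they were. I checked this by eye only and did not measure them, and I did not recheck the tip box, reagent bottle, beaker and buffer jar, which the arm did not go near. The hand finished clear, with the wrist force within about 1 N of zero.

No check failed. While the strap was swinging, the force readings were lower than the expected 1.4 N and close to noise, so I confirmed with a picture that it was following the finger.

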